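# Shut and pin a clamshell filter cell

### The arm

A 6-joint arm with a two-finger parallel gripper is mounted at the origin on the work surface. World frame = base frame: x ahead of the robot, y to its left, z up, the work surface at z = 0. Lengths are in m, angles in rad, forces in N, time in s.
With the tool pointing down it reaches from about 0.35 to 0.975 m from the base axis. Payload 7.1 kg.
Tool frame: the origin (TCP) lies midway between the tips of the shut fingers; the grasp point (between the pads) lies 19 mm behind it; y points along the fingers, x is the direction in which the jaws open and shut, and the axes are right-handed (so a half turn about y gives the same grasp; the last joint's range is limited). The gripper opens to 88 mm and grips with 3 to 60 N. Pads are 20 mm wide; open, the fingers measure 115 mm over their backs; the gripper's body (75 mm by 178 mm) begins 61 mm behind the grasp point.
Start: joints at [1.178, 0.423, 1.63, -0, 1.089, -0.019], TCP at [0.228, 0.582, 0.223] pointing down, gripper open.
Joint ranges: [-3, 3], [-0.9, 2.11], [0.09, 2.58], [-1.31, 4.45], [0.11, 2.69], [-2.54, 2.54]. Speed limits (rad/s): [2.39, 2.39, 3.01, 3.14, 3.14, 3.14].

### API

Orientations are given as a unit quaternion [w, x, y, z].
In Python, from rig import r, imaging gives the robot as it stands.
- The arm moves only by the tool move_arm, never from a script. Its argument "commands" is a list of rows, each an object with "slide": the shift along the tool's x, y, z in mm, a list of three; "twist": the turn, a rotation vector about the tool's x, y, z in degrees, a list of three; "hand": the opening, from 0 (shut) to 1 (fully open). In form: [{"slide": [dx, dy, dz], "twist": [rx, ry, rz], "hand": hand}, ...]. A call has 1 to 12 rows; each row shifts and turns the commanded pose from where the row before left it, along the tool's axes as they then stand; what a row does not reach is not made up. A row lasts 1/12 s, in which the tool goes at most 41.7 mm and 7.16 degrees, less where a joint would pass 70% of its speed; a pose out of reach is approached as far as the arm can. A call with a gripper value outside its range is refused whole. The fingers move at their own pace and stop on an object; the grip force is fixed at half the most. Time passes only in rows, so rows that do not move let the fingers close. It gives the time, the measured TCP pose, the force and the opening at its end, in the units of the state.
- r.read_state(): the state, without advancing time (a new reading comes with each control period).
- imaging.read_camera(name): name is "scene" or "top" or "wrist"; returns a dict with "img" (400x640x3 uint8, red, green, blue), "depth" (400x640 float32, m along the optical axis (not along the pixel's ray), 0 where there is no reading), "intrinsics" (3x3 intrinsics, pixels), "position" and "attitude" of the camera in the world; the wrist camera has in their place "tool_from_camera" (4x4, takes a point from camera to tool coordinates, whose origin is the TCP and whose axes are the tool frame's). Camera axes: x right, y up, looking along -z (the intrinsics and any distortion apply to the point x, -y, -z); pixel columns grow to the right and rows downward; lengths in m; the calibration is good to about 2 mm. A picture is of the moment at which its call begins: read the wrist's pose just before it.
- r.hand_in(): hands the job in, once; it reports no verdict.
Trained networks look in the newest picture that a camera, given by its name, has taken for a name from the list of things; names that differ only in an ending like _2 or _b are one class to them, and where a whole thing is asked for, a point or a joint stands for the part that bears it (a point fixed in the world has none). Each returns a list of dicts, best first, with "confidence" (0 to 1); they miss things now and then, are a little off and sometimes report something else, mostly with a low value. They report only what shows in the picture. A call takes as long as a camera call. They do not tell look-alikes from the thing itself.
- imaging.outline_of(thing, camera): "region" (400x640 bool, what is visible of it).
- imaging.pinpoint(thing, camera): "point" ([x, y, z] in m, in world coordinates, good to about 4 mm: a listed point, or the origin of a listed thing).
The state is a dict: "clock": time; "q": joint angles; "joint_velocities": joint speeds; "joint_torque": joint torques, N m; "position": TCP position; "orientation": TCP orientation; "contact_force": force on the tool from outside, world axes, zero at the start; "wrist_torque": the same for the moment, N m; "width": finger opening in m.
Only numpy, scipy, OpenCV 4.12 (cv2) and the standard library are available. Lean on these libraries where they do the work, as an engineer would, in place of code of your own. Each camera call takes 0.05 s, during which the arm holds its last target. There are 200 camera calls.

### The job

Swing the blue lid of the clamshell filter cell down onto its lower half first, then lift the orange-ringed locking pin out of its green block and push it down through the lid hole into the hole below. A spring keeps lifting the lid, so press on the pin until its shoulder holds the lid fully shut, and finish like that: still holding the pin and pressing it down, touching nothing of the cell but the pin. Leave the other things on the bench where they are.

Things in the scene. Friction and masses are not known exactly. Their poses are not given: they have to be found in the camera images.
- cell: Filter cell, fixed: aluminium lower half, block 140 (x) x 90 (y) x 40 mm high on a blue foot plate 160 x 110 x 4 mm. Origin: centre of its underside, at bench height; z up. x points from the pin-hole end to the hinge, which runs along y. A brass spring ejector 12 mm wide stands 7 mm proud of its top at x = -30 mm (6 N to start, 9 N flush). Brass ports stick out 22 mm sideways at x = +20 mm
- lid (a joint): Angle (rad) of the blue lid: 0 shut flat, grows as its free end rises, at most 1.35, starts 0.7 to 1.2. Plate 10 mm thick, 90 wide, to 130 mm from the hinge; its underside is in the hinge-axis plane; top 51 mm above the bench when shut. A stiff hinge (0.16 N m) keeps it where left, but from 0.063 down the ejector lifts it back when let go; about 8 N at the pin hole shuts it, to a hard stop at 0
- lid_hinge (a point): On the hinge axis, at its middle: x = +60 mm, y = 0, 41 mm above the bench, on the cell; its axes are the cell's
- lid_hole (a point): Middle of the 13 mm through hole in the lid, at the lid's top face, 115 mm from the hinge line; z is the lid's outward normal
- base_hole (a point): Middle of the mouth of the 13 mm vertical through hole in the lower half, at its top face 40 mm above the bench; cell x = -55 mm, y = 0
- pin: Steel pin, about 80 g, upright in the green block. Origin: its lower tip; z up. Shank 10 mm thick, 42 long, its lowest 10 mm tapering to 5 mm; then a shoulder disc 24 mm wide, 5 thick; on it an orange ring 44 mm outside, 18 inside, 9 thick, in the pin's x-z plane (flat faces to +y and -y). Whole pin 89 mm long. Grip the ring from above across its flat faces (along pin y)
- pin_shoulder (a point): On the pin's axis at the underside of the shoulder disc, 42 mm above the tip
- pin_ring (a point): Centre of the pin's ring, 67 mm above the tip, 25 mm above the underside of the shoulder disc
- pin_stand: Green plastic block, fixed, 90 (x) x 70 (y) x 50 mm high, with a 13 mm through hole upright in its middle; the pin hangs in it by its shoulder, tip 8 mm above the bench. Origin: centre of the underside, at bench height
- mug: Dark blue ceramic mug, 80 mm wide, 92 mm high, loose; leave alone. Origin: centre of the underside
- vial_a: Glass vial, white cap, 27 mm wide, 58 mm high, loose; leave alone. Origin: centre of the underside
- vial_b: Glass vial, black cap, 27 mm wide, 58 mm high, loose; leave alone. Origin: centre of the underside
- vial_c: Glass vial, orange cap, 27 mm wide, 58 mm high, loose; leave alone. Origin: centre of the underside
- tip_box: Red box of pipette tips, 120 x 80 x 50 mm high, loose; leave alone. Origin: centre of the underside
- reagent: Amber reagent bottle, blue cap, 44 mm wide, 100 mm high, loose; leave alone. Origin: centre of the underside
Mind the look-alikes: they are no part of the job. What is shaped like the cell but pink is not meant. What is shaped like the pin but purple is not meant.

How it is judged:
By the outcome, as a careful person would: the job done as asked, in the order asked, and still so for the second after the job is handed in, while the arm keeps its last pose, push and grip.
It also fails if it takes over 61 s, if anything falls off the work surface, if the arm or the gripper's body presses on something with over 40 N, if the wrist force passes 120 N, or if a joint passes its speed limit or range.

## Working session

There is one attempt and no reset: what is moved stays moved. The work goes in short steps, Python scripts to look and compute and a tool call to move; the robot and the scene stay as the last step left them, time stands still between calls to the robot, and variables do not carry over. Pictures are saved under pics/ and viewed, about 8 in all and at most 12, crops included, and the job is handed in when it is done.

Besides the shell and the picture viewer there is one more tool, called after "Emit:" as name(argument=value, ...) on one line, values as JSON. move_arm: Moves the arm, as the interface text tells. Its arguments: {"type":"object","properties":{"commands":{"type":"array"}},"required":["commands"]}

```bash
mkdir -p pics; ls
cat > h.py <<'E'
import numpy as np,cv2
from rig import r,imaging
from scipy.spatial.transform import Rotation as R
def q2R(q): return R.from_quat([q[1],q[2],q[3],q[0]]).as_matrix()
def cam(name):
    s=r.read_state(); c=imaging.read_camera(name)
    if 'tool_from_camera' in c:
        T=np.eye(4);T[:3,:3]=q2R(s['orientation']);T[:3,3]=s['position']
        c['T']=T@np.array(c['tool_from_camera'])
    else:
        T=np.eye(4);a=np.array(c['attitude']);T[:3,:3]=a if a.shape==(3,3) else q2R(a);T[:3,3]=c['position'];c['T']=T
    return c
def cloud(c):
    K=np.array(c['intrinsics']);d=c['depth'];v,u=np.mgrid[:400,:640]
    P=np.stack([(u-K[0,2])/K[0,0]*d,-(v-K[1,2])/K[1,1]*d,-d],-1)
    W=P@c['T'][:3,:3].T+c['T'][:3,3];W[d==0]=np.nan
    return W
def px(c,p):
    K=np.array(c['intrinsics']);q=c['T'][:3,:3].T@(np.array(p)-c['T'][:3,3])
    return (K[0,0]*q[0]/-q[2]+K[0,2],K[1,1]*-q[1]/-q[2]+K[1,2])
def save(c,f,img=None): cv2.imwrite('pics/'+f,(c['img'] if img is None else img)[:,:,::-1])
E
python3 - <<'E'
from h import *
s=r.read_state();print({k:np.round(v,3) for k,v in s.items()})
ims=[]
for n in ['top','scene']:
    c=cam(n);ims.append(c['img'])
    for t in ['cell','lid_hinge','lid_hole','base_hole','pin','pin_ring','pin_shoulder','pin_stand','mug','vial_a','tip_box','reagent']:
        for d in imaging.pinpoint(t,n):
            print(n,t,round(d['confidence'],2),np.round(d['point'],3),np.round(px(c,d['point'])))
    print({k:v for k,v in c.items() if k in('intrinsics','position','attitude')})
    save(c,n+'.png')
E
```

```text
pics
{'clock': np.float64(0.0), 'q': array([ 1.178,  0.424,  1.631, -0.   ,  1.089, -0.019]), 'joint_velocities': array([ 0.   ,  0.001, -0.   , -0.002, -0.002, -0.   ]), 'joint_torque': array([-2.0000e-03, -5.4462e+01, -2.7368e+01,  6.4000e-02,  2.3000e-02,
       -0.0000e+00]), 'position': array([0.228, 0.581, 0.222]), 'orientation': array([-0.584,  0.585,  0.398, -0.399]), 'contact_force': array([ 0.271, -0.208,  0.306]), 'wrist_torque': array([-0.03 , -0.028,  0.003]), 'width': np.float64(0.088)}
top cell 0.84 [ 0.184  0.326 -0.001] [185. 304.]
top cell 0.75 [0.566 0.178 0.   ] [241. 153.]
top cell 0.19 [0.626 0.165 0.043] [243. 127.]
top lid_hinge 0.96 [0.244 0.311 0.039] [186. 282.]
top lid_hinge 0.84 [0.621 0.167 0.043] [242. 129.]
top lid_hole 0.98 [0.584 0.175 0.152] [231. 134.]
top lid_hole 0.56 [0.133 0.332 0.05 ] [176. 329.]
top base_hole 0.94 [0.13  0.334 0.041] [176. 329.]
top base_hole 0.84 [0.508 0.182 0.041] [237. 174.]
top pin 0.72 [ 0.701 -0.22  -0.001] [393. 100.]
top pin 0.51 [ 0.594 -0.153  0.004] [369. 140.]
top pin_ring 0.67 [ 0.706 -0.226  0.069] [401.  89.]

[... 1879 characters left out ...]
 0.61  -0.354  0.002] [209. 307.]
scene mug 0.64 [ 0.477  0.366 -0.001] [439. 184.]
scene vial_a 0.76 [0.669 0.02  0.003] [378. 264.]
scene vial_a 0.64 [ 0.586 -0.028 -0.003] [341. 251.]
scene tip_box 0.7 [ 0.584 -0.024  0.002] [342. 248.]
scene tip_box 0.64 [ 0.454 -0.399  0.   ] [173. 267.]
scene tip_box 0.61 [ 0.474  0.364 -0.001] [438. 184.]
scene reagent 0.75 [ 0.612 -0.358  0.001] [208. 309.]
{'intrinsics': array([[413.16288508,   0.        , 316.52772794],
       [  0.        , 413.16288508, 191.2395217 ],
       [  0.        ,   0.        ,   1.        ]]), 'position': array([ 1.21671422, -0.40372732,  0.68135805]), 'attitude': array([0.75795621, 0.39107802, 0.24794632, 0.4594377 ])}
```

View pics/top.png

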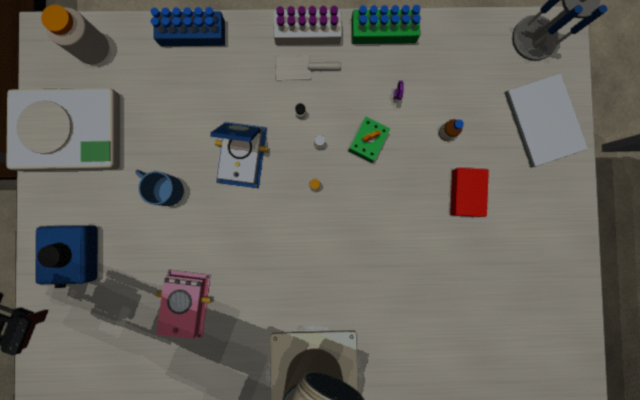

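View pics/scene.png

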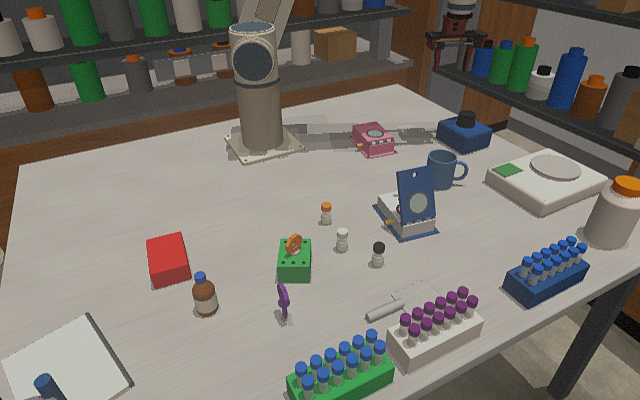

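Two cells show: the one at top-picture px (241,153) has the blue lid and is the one meant; the one at (185,304) is pink, the look-alike. There are two pins: the one at (370,138) is orange-ringed in the green block and is the one meant; the one at (399,90) is purple, the look-alike. I'll confirm with a crop taken with the wrist-camera planning.

```bash
cat >> h.py <<'E'
def go(p,jaw=None,s=None):
    "slide (mm) needed in tool axes now; and y twist (deg) to align tool x with world heading jaw (rad), mod pi"
    s=s or r.read_state();M=q2R(s['orientation']);d=np.array(p)-s['position']
    out=[np.round(1000*M.T@d,1)]
    if jaw is not None:
        h=M.T@np.array([np.cos(jaw),np.sin(jaw),0]);a=np.degrees(np.arctan2(-h[2],h[0]))
        a=(a+90)%180-90
        out.append(('twist_y',round(a,1),'slide after',np.round(1000*R.from_rotvec([0,np.radians(a),0]).as_matrix().T@(M.T@d),1)))
    return out
E
python3 - <<'E'
from h import *
s=r.read_state();print(np.round(q2R(s['orientation']),3))
c=cam('scene')
a=cv2.resize(c['img'][130:330,240:460],None,fx=3,fy=3,interpolation=cv2.INTER_CUBIC)[:600]
save(c,'crop1.png',a)
c2=cam('wrist');print(np.round(c2['tool_from_camera'],3),c2['intrinsics'])
yaw=np.arctan2(.167-.184,.622-.508);print(yaw)
# target behind the lid
print(go([0.70,0.155,0.223],yaw))
W=cloud(c);
for t in ['lid']:
    o=imaging.outline_of(t,'scene')
    for d in o:
        m=d['region'];p=W[m];p=p[np.isfinite(p[:,0])];print(d['confidence'],m.sum(),np.round(np.percentile(p,[2,50,98],axis=0),3).tolist())
E
```

```text
[[ 0.365 -0.    -0.931]
 [ 0.931 -0.     0.365]
 [-0.    -1.    -0.   ]]
[[ 1.    -0.001  0.001  0.   ]
 [ 0.001  0.275 -0.962 -0.163]
 [ 0.001  0.962  0.275  0.075]
 [ 0.     0.     0.     1.   ]] [[296.97584138   0.         317.4764012 ]
 [  0.         296.97584138 199.57327615]
 [  0.           0.           1.        ]]
-0.14803194696203975
[array([-2.251e+02, -3.000e-01, -5.951e+02]), ('twist_y', np.float64(77.1), 'slide after', array([ 5.296e+02, -3.000e-01, -3.526e+02]))]
0.94 1898 [[0.575, 0.122, 0.044], [0.603, 0.165, 0.107], [0.63, 0.211, 0.164]]
0.82 540 [[0.119, 0.273, 0.045], [0.192, 0.314, 0.052], [0.248, 0.363, 0.056]]
```

View pics/crop1.png

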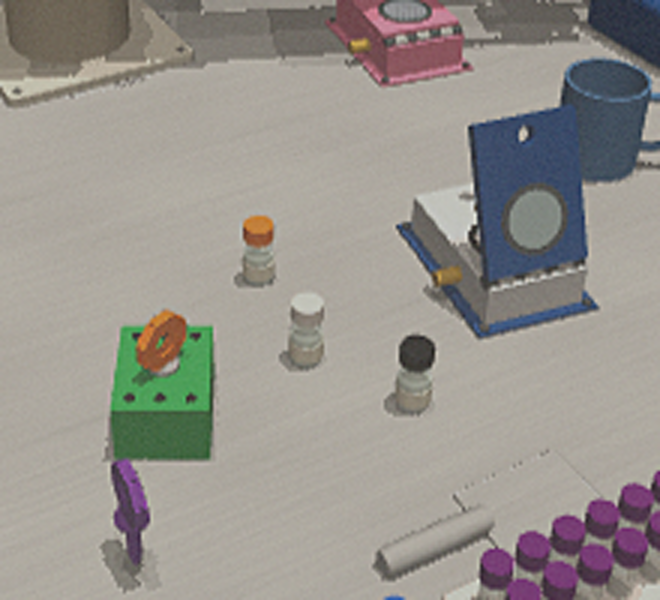

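The crop confirms both choices: the blue lid stands open on the cell at the right, and the orange ring sits upright in the green block. The purple pin and pink cell are separate. I'll move behind the lid.

Emit:
move_arm(commands=[{"slide": [0, 0, 0], "twist": [0, 7, 0], "hand": 0}, {"slide": [0, 0, 0], "twist": [0, 7, 0], "hand": 0}, {"slide": [0, 0, 0], "twist": [0, 7, 0], "hand": 0}, {"slide": [0, 0, 0], "twist": [0, 7, 0], "hand": 0}, {"slide": [0, 0, 0], "twist": [0, 7, 0], "hand": 0}, {"slide": [0, 0, 0], "twist": [0, 7, 0], "hand": 0}, {"slide": [0, 0, 0], "twist": [0, 7, 0], "hand": 0}, {"slide": [0, 0, 0], "twist": [0, 7, 0], "hand": 0}, {"slide": [0, 0, 0], "twist": [0, 7, 0], "hand": 0}, {"slide": [0, 0, 0], "twist": [0, 7, 0], "hand": 0}, {"slide": [0, 0, 0], "twist": [0, 7, 0], "hand": 0}])

```text
clock: 2.37
position: [0.2282, 0.5818, 0.2227]
orientation: [0.705, -0.705, 0.054, -0.054]
contact_force: [0.1, 0.5, -0.5]
width: 0.0177
```

Emit:
move_arm(commands=[{"slide": [26.5, 0, -17.6], "twist": [0, 0, 0], "hand": 0}, {"slide": [26.5, 0, -17.6], "twist": [0, 0, 0], "hand": 0}, {"slide": [26.5, 0, -17.6], "twist": [0, 0, 0], "hand": 0}, {"slide": [26.5, 0, -17.6], "twist": [0, 0, 0], "hand": 0}, {"slide": [26.5, 0, -17.6], "twist": [0, 0, 0], "hand": 0}, {"slide": [26.5, 0, -17.6], "twist": [0, 0, 0], "hand": 0}, {"slide": [26.5, 0, -17.6], "twist": [0, 0, 0], "hand": 0}, {"slide": [26.5, 0, -17.6], "twist": [0, 0, 0], "hand": 0}, {"slide": [26.5, 0, -17.6], "twist": [0, 0, 0], "hand": 0}, {"slide": [26.5, 0, -17.6], "twist": [0, 0, 0], "hand": 0}])

```text
clock: 3.2
position: [0.4656, 0.3678, 0.2228]
orientation: [0.705, -0.705, 0.052, -0.052]
contact_force: [0.1, 0.4, -1.2]
width: 0.0004
```

Emit:
move_arm(commands=[{"slide": [26.5, 0, -17.6], "twist": [0, 0, 0], "hand": 0}, {"slide": [26.5, 0, -17.6], "twist": [0, 0, 0], "hand": 0}, {"slide": [26.5, 0, -17.6], "twist": [0, 0, 0], "hand": 0}, {"slide": [26.5, 0, -17.6], "twist": [0, 0, 0], "hand": 0}, {"slide": [26.5, 0, -17.6], "twist": [0, 0, 0], "hand": 0}, {"slide": [26.5, 0, -17.6], "twist": [0, 0, 0], "hand": 0}, {"slide": [26.5, 0, -17.6], "twist": [0, 0, 0], "hand": 0}, {"slide": [26.5, 0, -17.6], "twist": [0, 0, 0], "hand": 0}, {"slide": [26.5, 0, -17.6], "twist": [0, 0, 0], "hand": 0}, {"slide": [26.5, 0, -17.6], "twist": [0, 0, 0], "hand": 0}, {"slide": [0, 0, 0], "twist": [0, 0, 0], "hand": 0}])

```text
clock: 4.12
position: [0.7046, 0.1519, 0.2225]
orientation: [-0.705, 0.705, -0.052, 0.054]
contact_force: [-1.1, -0.4, -0.3]
width: 0.0003
```

Run:
```python
from h import *
s=r.read_state();print(s['clock'],np.round(s['position'],4),np.round(s['q'],2));print(np.round(q2R(s['orientation']),3))
c=cam('wrist');save(c,'w1.png')
for t in ['lid_hinge','lid_hole','base_hole','cell','pin_ring']:
    for d in imaging.pinpoint(t,'wrist'): print(t,round(d['confidence'],2),np.round(d['point'],4))
```

```text
4.1167 [0.7046 0.1519 0.2225] [ 0.2   0.56  1.4  -0.    1.18  0.35]
[[ 0.989  0.002  0.15 ]
 [-0.15  -0.001  0.989]
 [ 0.002 -1.    -0.001]]
lid_hinge 0.65 [0.6243 0.1703 0.0432]
lid_hole 0.65 [0.587  0.1691 0.1473]
base_hole 0.73 [0.509  0.1827 0.0398]
cell 0.84 [5.596e-01 1.790e-01 3.000e-04]
```

Emit:
move_arm(commands=[{"slide": [0, 23, 0], "twist": [0, 0, 0], "hand": 0}, {"slide": [0, 23, 0], "twist": [0, 0, 0], "hand": 0}, {"slide": [0, 23, 0], "twist": [0, 0, 0], "hand": 0}, {"slide": [0, 23, 0], "twist": [0, 0, 0], "hand": 0}, {"slide": [-23, 0, 0], "twist": [0, 0, 0], "hand": 0}, {"slide": [-23, 0, 0], "twist": [0, 0, 0], "hand": 0}, {"slide": [-23, 0, 0], "twist": [0, 0, 0], "hand": 0}, {"slide": [-20, 0, 0], "twist": [0, 0, 0], "hand": 0}, {"slide": [-5, 0, 0], "twist": [0, 0, 0], "hand": 0}, {"slide": [0, 0, 0], "twist": [0, 0, 0], "hand": 0}])

```text
clock: 5.25
position: [0.6066, 0.1708, 0.1312]
orientation: [-0.705, 0.705, -0.051, 0.051]
contact_force: [0.7, -0.5, 0.1]
width: 0.0007
```

Emit:
move_arm(commands=[{"slide": [-10, 2, 0], "twist": [0, 0, 0], "hand": 0}, {"slide": [-10, 2, 0], "twist": [0, 0, 0], "hand": 0}, {"slide": [-8, 5, 0], "twist": [0, 0, 0], "hand": 0}, {"slide": [-8, 5, 0], "twist": [0, 0, 0], "hand": 0}, {"slide": [-7, 6, 0], "twist": [0, 0, 0], "hand": 0}, {"slide": [-7, 7, 0], "twist": [0, 0, 0], "hand": 0}, {"slide": [-5, 8, 0], "twist": [0, 0, 0], "hand": 0}, {"slide": [-5, 8, 0], "twist": [0, 0, 0], "hand": 0}, {"slide": [-4, 9, 0], "twist": [0, 0, 0], "hand": 0}, {"slide": [-4, 8, 0], "twist": [0, 0, 0], "hand": 0}, {"slide": [-2, 7, 0], "twist": [0, 0, 0], "hand": 0}, {"slide": [-1, 6, 0], "twist": [0, 0, 0], "hand": 0}])

```text
clock: 6.25
position: [0.537, 0.1801, 0.0566]
orientation: [-0.705, 0.705, -0.052, 0.051]
contact_force: [-0.5, -0.4, 6.1]
width: 0.0006
```

Run:
```python
from h import *
s=r.read_state();print(s['clock'],np.round(s['position'],4),np.round(s['contact_force'],1))
c=cam('scene');save(c,'s2.png',cv2.resize(c['img'][130:290,300:500],None,fx=3,fy=3))
```

```text
6.25 [0.537  0.1801 0.0566] [-0.5 -0.4  6.1]
```

View pics/s2.png

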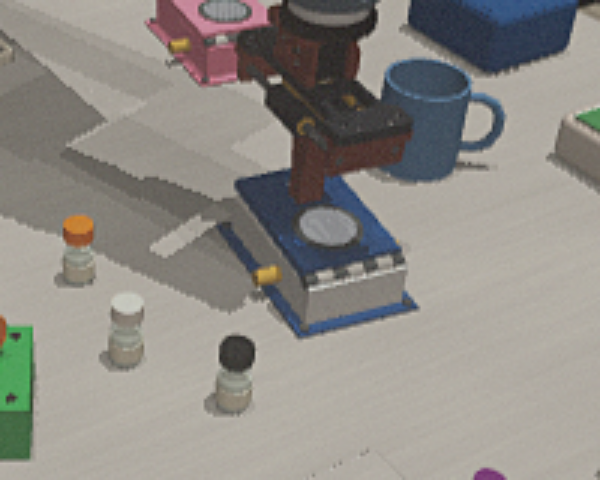

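The lid is almost shut, with the fingers on its top. I'll press it to the stop, then withdraw and go up.

Emit:
move_arm(commands=[{"slide": [0, 2, 0], "twist": [0, 0, 0], "hand": 0}, {"slide": [0, 2, 0], "twist": [0, 0, 0], "hand": 0}, {"slide": [0, 1.5, 0], "twist": [0, 0, 0], "hand": 0}, {"slide": [0, 0, 0], "twist": [0, 0, 0], "hand": 0}, {"slide": [0, 0, 0], "twist": [0, 0, 0], "hand": 0}])

```text
clock: 6.72
position: [0.5367, 0.1802, 0.0523]
orientation: [-0.705, 0.705, -0.053, 0.051]
contact_force: [-4.7, 1.5, 5.8]
width: 0.0004
```

Emit:
move_arm(commands=[{"slide": [0, -5, 0], "twist": [0, 0, 0], "hand": 0}, {"slide": [0, -10, 0], "twist": [0, 0, 0], "hand": 0}, {"slide": [0, -20, 0], "twist": [0, 0, 0], "hand": 0.5}, {"slide": [0, -25, 0], "twist": [0, 0, 0], "hand": 1}, {"slide": [0, -25, 0], "twist": [0, 0, 0], "hand": 1}, {"slide": [0, -25, 0], "twist": [0, 0, 0], "hand": 1}, {"slide": [0, -20, 0], "twist": [0, 0, 0], "hand": 1}, {"slide": [0, -20, 0], "twist": [0, 0, 0], "hand": 1}, {"slide": [0, 0, 0], "twist": [0, 0, 0], "hand": 1}])

```text
clock: 7.47
position: [0.5404, 0.1808, 0.2071]
orientation: [0.706, -0.704, 0.049, -0.055]
contact_force: [0.4, 0.8, 0.1]
width: 0.0434
```

Run:
```python
from h import *
s=r.read_state();print(s['clock'],np.round(s['position'],4),np.round(s['contact_force'],1))
c=cam('wrist');save(c,'w2.png')
W=cloud(c)
for n in ['wrist','top','scene']:
    if n!='wrist': cc=cam(n)
    for t in ['lid_hole','lid_hinge','pin_ring','pin_stand','pin_shoulder']:
        for d in imaging.pinpoint(t,n):
            if d['confidence']>.4:print(n,t,round(d['confidence'],2),np.round(d['point'],4),np.round(px(c,d['point'])))
# lid plane from wrist depth: blue region
o=imaging.outline_of('lid','wrist')
for d in o:
    p=W[cv2.erode(d['region'].astype(np.uint8),np.ones((7,7)))>0];p=p[np.isfinite(p[:,0])]
    if len(p)<50: continue
    A=np.c_[p[:,:2],np.ones(len(p))];k=np.linalg.lstsq(A,p[:,2],rcond=None)[0];print(d['confidence'],len(p),k, 'slope',np.hypot(*k[:2]),p[:,2].min(),p[:,2].max())
```

```text
7.4667 [0.5404 0.1808 0.2071] [0.4 0.8 0.1]
wrist lid_hole 0.74 [0.5117 0.1848 0.0549] [290. 187.]
wrist lid_hinge 0.78 [0.2455 0.3161 0.0421] [17. 99.]
wrist lid_hinge 0.61 [0.6242 0.1675 0.0399] [391. 184.]
wrist pin_stand 0.55 [ 0.5948 -0.1459 -0.0008] [381. 375.]
top lid_hole 0.56 [0.5093 0.1842 0.0582] [287. 188.]
top lid_hinge 0.96 [0.6214 0.1666 0.045 ] [389. 186.]
top pin_ring 0.82 [ 0.7592 -0.2847  0.0093] [490. 435.]
top pin_ring 0.41 [ 0.5937 -0.1481  0.0752] [393. 425.]
top pin_stand 0.95 [ 0.5914 -0.1501  0.0007] [379. 378.]
top pin_shoulder 0.64 [ 0.7364 -0.27    0.0109] [476. 431.]
scene lid_hole 0.93 [0.133  0.3331 0.0519] [-106.   98.]
scene lid_hole 0.76 [0.5069 0.1868 0.0628] [284. 187.]
scene lid_hinge 0.78 [0.2418 0.3172 0.0379] [17. 99.]
scene lid_hinge 0.71 [0.623  0.1694 0.0405] [389. 183.]
scene pin_ring 0.67 [ 0.5921 -0.151   0.0051] [381. 381.]
scene pin_ring 0.57 [ 0.7635 -0.2887  0.0082] [492. 436.]
scene pin_ring 0.53 [ 0.5918 -0.151   0.0708] [391. 423.]
scene pin_stand 0.93 [ 0.5905 -0.1503  0.0012] [379. 379.]
scene pin_shoulder 0.82 [ 0.7376 -0.2752  0.0135] [478. 435.]
scene pin_shoulder 0.79 [ 0.5907 -0.1531  0.0514] [387. 411.]
0.64 953 [-0.26355661  0.0221108   0.1063904 ] slope 0.2644824605445674 0.043582223499428974 0.05447760772747384
0.58 7843 [-0.05444891  0.00600311  0.08534358] slope 0.05477884173993986 0.04637033502532156 0.061164169308868255
```

View pics/w2.png

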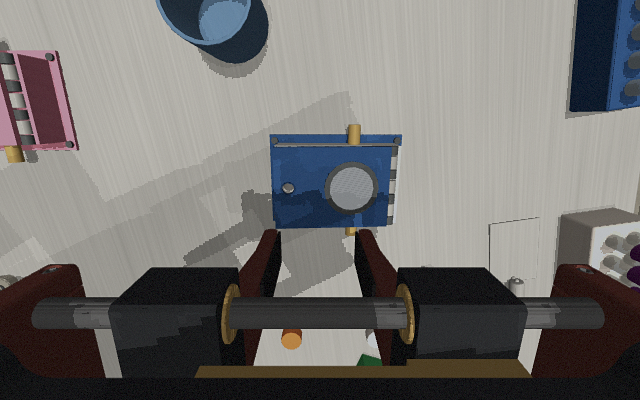

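The lid rests at about 0.055 rad on its ejector, with its hole at wrist px (289,188). The purple pin, which was balancing on its tip, has fallen over on its own well away from the arm. Next I'll hover near the orange pin.

Run:
```python
from h import *
print(go([0.577,-0.205,0.225],np.radians(17)))
s=r.read_state();c=cam('wrist');K=c['intrinsics']
g=cv2.cvtColor(c['img'],cv2.COLOR_RGB2GRAY)[178:198,278:300];_,b=cv2.threshold(g,0,255,cv2.THRESH_OTSU);m=cv2.moments(b,True);u,v=278+m['m10']/m['m00'],178+m['m01']/m['m00']
d=c['T'][:3,:3]@np.array([(u-K[0,2])/K[0,0],-(v-K[1,2])/K[1,1],-1]);o=c['T'][:3,3];print(u,v,m['m00'],o+d*(0.057-o[2])/d[2])
```

```text
[array([  95.2,  -22.8, -375.3]), ('twist_y', np.float64(-25.4), 'slide after', array([ -75.1,  -22.8, -379.8]))]
290.87951807228916 187.53012048192772 83.0 [0.50993438 0.18446028 0.057     ]
```

Emit:
move_arm(commands=[{"slide": [0, -5, 0], "twist": [0, -6.35, 0], "hand": 1}, {"slide": [0, -5, 0], "twist": [0, -6.35, 0], "hand": 1}, {"slide": [0, -5, 0], "twist": [0, -6.35, 0], "hand": 1}, {"slide": [0, -5, 0], "twist": [0, -6.35, 0], "hand": 1}, {"slide": [-5, 0, -25.3], "twist": [0, 0, 0], "hand": 1}, {"slide": [-5, 0, -25.3], "twist": [0, 0, 0], "hand": 1}, {"slide": [-5, 0, -25.3], "twist": [0, 0, 0], "hand": 1}, {"slide": [-5, 0, -25.3], "twist": [0, 0, 0], "hand": 1}, {"slide": [-5, 0, -25.3], "twist": [0, 0, 0], "hand": 1}, {"slide": [-5, 0, -25.3], "twist": [0, 0, 0], "hand": 1}, {"slide": [-5, 0, -25.3], "twist": [0, 0, 0], "hand": 1}])

```text
clock: 9.38
position: [0.556, -0.0006, 0.2223]
orientation: [-0.699, 0.699, 0.105, -0.104]
contact_force: [0.3, -0.3, 0.4]
width: 0.0881
```

Emit:
move_arm(commands=[{"slide": [-5, 0, -25.3], "twist": [0, 0, 0], "hand": 1}, {"slide": [-5, 0, -25.3], "twist": [0, 0, 0], "hand": 1}, {"slide": [-5, 0, -25.3], "twist": [0, 0, 0], "hand": 1}, {"slide": [-5, 0, -25.3], "twist": [0, 0, 0], "hand": 1}, {"slide": [-5, 0, -25.3], "twist": [0, 0, 0], "hand": 1}, {"slide": [-5, 0, -25.3], "twist": [0, 0, 0], "hand": 1}, {"slide": [-5, 0, -25.3], "twist": [0, 0, 0], "hand": 1}, {"slide": [-5, 0, -25.3], "twist": [0, 0, 0], "hand": 1}, {"slide": [0, 0, 0], "twist": [0, 0, 0], "hand": 1}, {"slide": [0, 0, 0], "twist": [0, 0, 0], "hand": 1}])

```text
clock: 10.22
position: [0.5767, -0.2057, 0.222]
orientation: [0.7, -0.699, -0.104, 0.104]
contact_force: [-0.4, -0.2, 0.3]
width: 0.0878
```

Run:
```python
from h import *
s=r.read_state();print(s['clock'],np.round(s['position'],4))
c=cam('wrist');W=cloud(c)
for t in ['pin_ring','pin_stand','pin_shoulder','pin']:
    for d in imaging.pinpoint(t,'wrist'): print(t,round(d['confidence'],2),np.round(d['point'],4),np.round(px(c,d['point'])))
hsv=cv2.cvtColor(c['img'],cv2.COLOR_RGB2HSV)
near=np.hypot(W[...,0]-.592,W[...,1]+.15)<.05
m=(hsv[...,0]>4)&(hsv[...,0]<20)&(hsv[...,1]>130)&near&(W[...,2]>.05)
p=W[m];print(len(p),np.round(np.percentile(p,[1,50,99],axis=0),4).tolist())
q=p[p[:,2]>.085][:,:2]  # top arc
for P in (p[:,:2],q):
    if len(P)>5:
        w,V=np.linalg.eigh(np.cov(P.T));print(len(P),P.mean(0),'ring heading deg',np.degrees(np.arctan2(V[1,1],V[0,1])),np.sqrt(w))
im=c['img'].copy();im[m]=(255,0,255);save(c,'w3.png',np.hstack([cv2.resize(x[150:350,220:420],None,fx=2,fy=2) for x in (c['img'],im)]))
```

```text
10.2167 [ 0.5767 -0.2057  0.222 ]
pin_ring 0.69 [ 0.5904 -0.1494  0.0733] [346. 140.]
pin_ring 0.49 [ 0.7594 -0.2818  0.0052] [425. 262.]
pin_stand 0.76 [ 0.596  -0.1488 -0.0016] [345. 136.]
pin_stand 0.59 [ 0.6122 -0.358   0.0024] [310. 280.]
pin_shoulder 0.67 [ 0.5941 -0.1468  0.0475] [348. 137.]
pin 0.64 [ 0.5934 -0.1475  0.0065] [344. 135.]
4329 [[0.568, -0.1893, 0.0707], [0.6141, -0.1728, 0.327], [0.6408, -0.1337, 0.3325]]
4329 [ 0.61112974 -0.17047358] ring heading deg -164.09612434602727 [0.01206793 0.02074886]
4245 [ 0.6115982  -0.17088949] ring heading deg -162.31992483878847 [0.01142004 0.02081837]
```

View pics/w3.png

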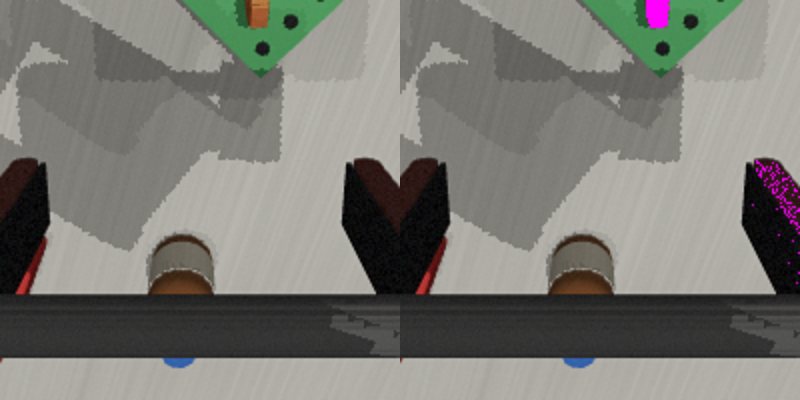

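Run:
```python
from h import *
s=r.read_state();c=cam('wrist');W=cloud(c)
hsv=cv2.cvtColor(c['img'],cv2.COLOR_RGB2HSV)
near=np.hypot(W[...,0]-.592,W[...,1]+.15)<.05
m=(hsv[...,0]>3)&(hsv[...,0]<22)&(hsv[...,1]>110)&near&(W[...,2]>.058)&(W[...,2]<.11)
p=W[m];print(len(p),np.round(np.percentile(p,[1,50,99],axis=0),4).tolist())
q=p[p[:,2]>p[:,2].max()-.012][:,:2]
w,V=np.linalg.eigh(np.cov(q.T));h=np.arctan2(V[1,1],V[0,1]);n=np.array([-np.sin(h),np.cos(h)])
a=q@V[:,1];b=q@V[:,0];mid=V[:,1]*(a.min()+a.max())/2+V[:,0]*(b.min()+b.max())/2
print(len(q),q.mean(0),'mid',mid,'heading',np.degrees(h),np.ptp(a),np.ptp(b))
# stand top: green holes/outline
g=(hsv[...,0]>50)&(hsv[...,0]<80)&(hsv[...,1]>120)&(abs(W[...,2]-.05)<.006)&(np.hypot(W[...,0]-.592,W[...,1]+.15)<.07)
r_=cv2.minAreaRect((W[g][:,:2]*1000).astype(np.float32));print(r_)
jaw=(h+np.pi/2)
print(go([*mid,0.13],jaw))
im=c['img'].copy();im[m]=(255,0,255);save(c,'w4.png',np.hstack([cv2.resize(x[60:220,260:420],None,fx=2.5,fy=2.5) for x in (c['img'],im)]))
```

```text
494 [[0.5805, -0.1697, 0.0616], [0.5901, -0.149, 0.094], [0.6009, -0.1303, 0.099]]
378 [ 0.5909401  -0.14944204] mid [ 0.59135575 -0.14988196] heading 111.09813528274748 0.04017802956531974 0.009036104945833956
((591.576904296875, -150.23828125), (69.25992584228516, 89.30110168457031), 61.7959098815918)
[array([29.6, 92.2, 47.1]), ('twist_y', np.float64(-4.0), 'slide after', array([32.9, 92.2, 44.9]))]
```

View pics/w4.png

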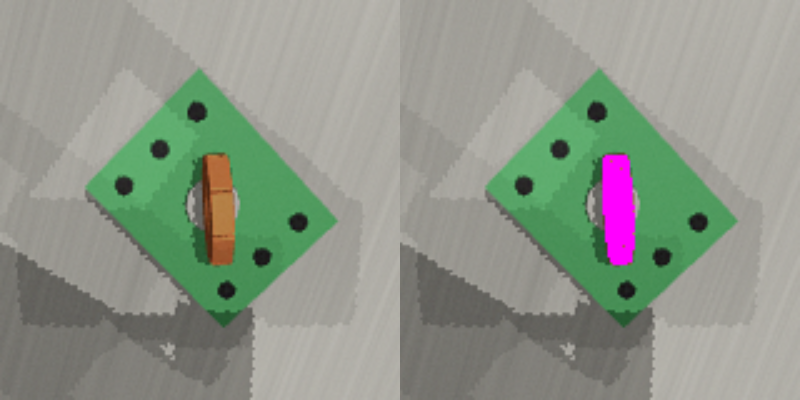

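The orange ring is fully segmented, with its centre at about crop px (218,210). It is aligned within 4° of the jaws. Now the grasp.

Emit:
move_arm(commands=[{"slide": [0, 0, 0], "twist": [0, -4, 0], "hand": 1}, {"slide": [16.5, 0, 22.5], "twist": [0, 0, 0], "hand": 1}, {"slide": [16.5, 0, 22.5], "twist": [0, 0, 0], "hand": 1}, {"slide": [0, 27, 0], "twist": [0, 0, 0], "hand": 1}, {"slide": [0, 27, 0], "twist": [0, 0, 0], "hand": 1}, {"slide": [0, 27, 0], "twist": [0, 0, 0], "hand": 1}, {"slide": [0, 0, 0], "twist": [0, 0, 0], "hand": 1}, {"slide": [0, 0, 0], "twist": [0, 0, 0], "hand": 1}])

```text
clock: 11.18
position: [0.5907, -0.15, 0.1404]
orientation: [0.696, -0.695, -0.128, 0.13]
contact_force: [-0.6, 0.8, 0.7]
width: 0.0878
```

Run:
```python
from h import *
s=r.read_state();print(s['clock'],np.round(s['position'],4));print(np.round(q2R(s['orientation']),3));print(go([.5915,-.150,.060],np.radians(21)))
```

```text
11.1833 [ 0.5907 -0.15    0.1404]
[[ 0.933 -0.003 -0.359]
 [ 0.359  0.001  0.933]
 [-0.002 -1.     0.002]]
[array([ 0.9, 80.4, -0.4]), ('twist_y', np.float64(0.0), 'slide after', array([ 0.9, 80.4, -0.4]))]
```

Emit:
move_arm(commands=[{"slide": [0, 20, 0], "twist": [0, 0, 0], "hand": 1}, {"slide": [0, 20, 0], "twist": [0, 0, 0], "hand": 1}, {"slide": [0, 20, 0], "twist": [0, 0, 0], "hand": 1}, {"slide": [0.5, 14, 0], "twist": [0, 0, 0], "hand": 1}, {"slide": [0, 6, 0], "twist": [0, 0, 0], "hand": 1}, {"slide": [0, 0, 0], "twist": [0, 0, 0], "hand": 0.5}, {"slide": [0, 0, 0], "twist": [0, 0, 0], "hand": 0.3}, {"slide": [0, 0, 0], "twist": [0, 0, 0], "hand": 0.15}, {"slide": [0, 0, 0], "twist": [0, 0, 0], "hand": 0}, {"slide": [0, 0, 0], "twist": [0, 0, 0], "hand": 0}, {"slide": [0, 0, 0], "twist": [0, 0, 0], "hand": 0}, {"slide": [0, 0, 0], "twist": [0, 0, 0], "hand": 0}])

```text
clock: 12.18
position: [0.5922, -0.1507, 0.0616]
orientation: [-0.695, 0.695, 0.129, -0.129]
contact_force: [-0.4, 0.6, 0.4]
width: 0.0448
```

Emit:
move_arm(commands=[{"slide": [0, 0, 0], "twist": [0, 0, 0], "hand": 0}, {"slide": [0, 0, 0], "twist": [0, 0, 0], "hand": 0}, {"slide": [0, 0, 0], "twist": [0, 0, 0], "hand": 0}, {"slide": [0, 0, 0], "twist": [0, 0, 0], "hand": 0}])

```text
clock: 12.52
position: [0.592, -0.1507, 0.0611]
orientation: [0.695, -0.695, -0.129, 0.129]
contact_force: [-0.6, -0.3, 0.3]
width: 0.018
```

Emit:
move_arm(commands=[{"slide": [0, 0, 0], "twist": [0, 0, 0], "hand": 0}, {"slide": [0, 0, 0], "twist": [0, 0, 0], "hand": 0}, {"slide": [0, 0, 0], "twist": [0, 0, 0], "hand": 0}, {"slide": [0, 0, 0], "twist": [0, 0, 0], "hand": 0}, {"slide": [0, -10, 0], "twist": [0, 0, 0], "hand": 0}, {"slide": [0, -10, 0], "twist": [0, 0, 0], "hand": 0}])

```text
clock: 13.02
position: [0.5914, -0.1505, 0.0813]
orientation: [0.696, -0.695, -0.128, 0.129]
contact_force: [-0.0, -0.2, -0.7]
width: 0.0092
```

Emit:
move_arm(commands=[{"slide": [0, -15, 0], "twist": [0, 0, 0], "hand": 0}, {"slide": [0, -20, 0], "twist": [0, 0, 0], "hand": 0}, {"slide": [0, -20, 0], "twist": [0, 0, 0], "hand": 0}, {"slide": [0, -20, 0], "twist": [0, 0, 0], "hand": 0}, {"slide": [0, -15, 0], "twist": [0, 0, 0], "hand": 0}, {"slide": [0, 0, 0], "twist": [0, 0, 0], "hand": 0}])

```text
clock: 13.52
position: [0.5943, -0.1512, 0.1758]
orientation: [-0.694, 0.696, 0.131, -0.127]
contact_force: [0.9, -0.2, -0.3]
width: 0.0091
```

Run:
```python
from h import *
s=r.read_state();print(s['clock'],np.round(s['position'],4),s['contact_force'],s['width'])
print(go([.510,.1845,.150],-.149+np.pi/2), go([.510,.1845,.170],np.radians(21)))
c=cam('scene');save(c,'s5.png',cv2.resize(c['img'][130:330,220:460],None,fx=2.5,fy=2.5))
```

```text
13.5167 [ 0.5943 -0.1512  0.1758] [ 0.89345144 -0.23028181 -0.31174551] 0.00908476980893344
[array([ 41.4,  24.6, 343.8]), ('twist_y', np.float64(-60.5), 'slide after', array([319.5,  24.6, 133.4]))] [array([ 41.5,   4.6, 343.7]), ('twist_y', np.float64(-0.0), 'slide after', array([ 41.6,   4.6, 343.7]))]
```

View pics/s5.png

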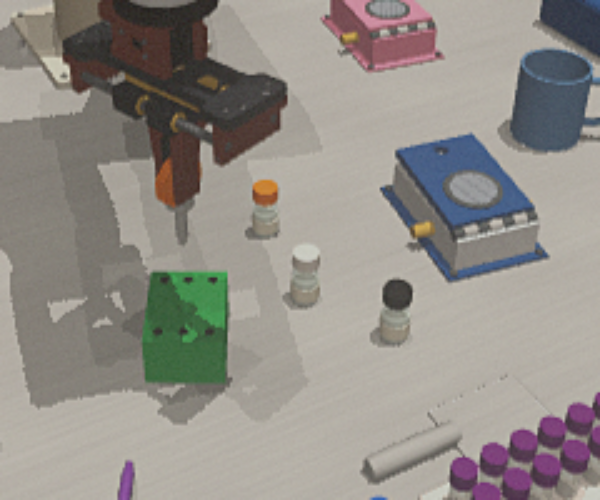

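Emit:
move_arm(commands=[{"slide": [2, 0, 15], "twist": [0, 0, 0], "hand": 0}, {"slide": [3, 0, 25], "twist": [0, 0, 0], "hand": 0}, {"slide": [3, 0, 25], "twist": [0, 0, 0], "hand": 0}, {"slide": [3, 0, 25], "twist": [0, 0, 0], "hand": 0}, {"slide": [3, 0, 25], "twist": [0, 0, 0], "hand": 0}, {"slide": [3, 0, 25], "twist": [0, 0, 0], "hand": 0}, {"slide": [3, 0, 25], "twist": [0, 0, 0], "hand": 0}, {"slide": [3, 0, 25], "twist": [0, 0, 0], "hand": 0}, {"slide": [3, 0, 25], "twist": [0, 0, 0], "hand": 0}, {"slide": [3, 0, 25], "twist": [0, 0, 0], "hand": 0}, {"slide": [3, 0, 25], "twist": [0, 0, 0], "hand": 0}, {"slide": [3, 0, 25], "twist": [0, 0, 0], "hand": 0}])

```text
clock: 14.57
position: [0.5189, 0.1341, 0.1699]
orientation: [0.695, -0.695, -0.128, 0.13]
contact_force: [0.9, -0.1, -1.1]
width: 0.0087
```

Emit:
move_arm(commands=[{"slide": [3, 0, 25], "twist": [0, 0, 0], "hand": 0}, {"slide": [3, 0, 20], "twist": [0, 0, 0], "hand": 0}, {"slide": [0.5, 15, 9], "twist": [0, 0, 0], "hand": 0}, {"slide": [0, 20, 0], "twist": [0, 0, 0], "hand": 0}, {"slide": [0, 0, 0], "twist": [0, 0, 0], "hand": 0}, {"slide": [0, 0, 0], "twist": [0, 0, 0], "hand": 0}, {"slide": [0, 0, 0], "twist": [0, 0, 0], "hand": 0}])

```text
clock: 15.15
position: [0.5072, 0.1853, 0.1361]
orientation: [-0.695, 0.695, 0.128, -0.129]
contact_force: [0.8, -0.3, -0.3]
width: 0.009
```

Run:
```python
from h import *
s=r.read_state();print(s['clock'],np.round(s['position'],4),np.round(q2R(s['orientation']),4))
print(go([.510,.1845,.120],np.radians(21)))
c=cam('wrist');W=cloud(c);print(px(c,s['position']),'expected tip px',px(c,s['position']-[0,0,.053]),'hole',px(c,[.51,.1845,.057]))
for t in ['lid_hole','pin','pin_shoulder','pin_ring']:
    for d in imaging.pinpoint(t,'wrist'): print(t,round(d['confidence'],2),np.round(d['point'],4),np.round(px(c,d['point'])))
a,b=map(int,px(c,[.51,.1845,.057]))
save(c,'w6.png',cv2.resize(c['img'][max(0,b-90):b+70,a-100:a+100],None,fx=3.5,fy=3.5,interpolation=cv2.INTER_CUBIC));print(a,b)
```

```text
15.15 [0.5072 0.1853 0.1361] [[ 9.337e-01 -1.000e-03 -3.580e-01]
 [ 3.580e-01 -3.000e-04  9.337e-01]
 [-1.100e-03 -1.000e+00  1.000e-04]]
[array([ 2.4, 16.1, -1.8]), ('twist_y', np.float64(-0.0), 'slide after', array([ 2.4, 16.1, -1.8]))]
(np.float64(317.16598321532837), np.float64(245.3677011605172)) expected tip px (np.float64(317.387123562889), np.float64(216.13420142984728)) hole (np.float64(320.19863611174947), np.float64(208.0711377382235))
lid_hole 0.65 [0.5102 0.1846 0.0541] [320. 207.]
lid_hole 0.37 [0.5064 0.1878 0.0826] [318. 213.]
pin 0.59 [0.5078 0.1887 0.0829] [320. 212.]
pin_shoulder 0.7 [0.5104 0.1866 0.124 ] [323. 237.]
pin_ring 0.58 [0.5052 0.1876 0.149 ] [315. 251.]
320 208
```

View pics/w6.png

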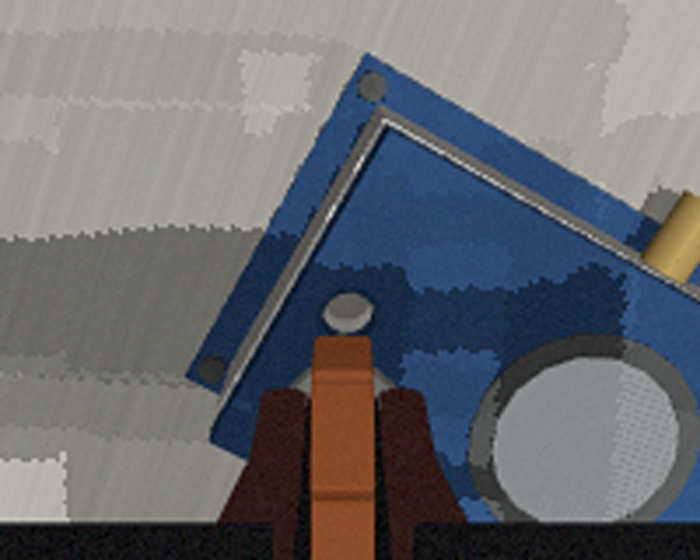

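Emit:
move_arm(commands=[{"slide": [2, 0, -1.3], "twist": [0, 0, 0], "hand": 0}, {"slide": [0, 10, 0], "twist": [0, 0, 0], "hand": 0}, {"slide": [0, 7, 0], "twist": [0, 0, 0], "hand": 0}, {"slide": [0, 0, 0], "twist": [0, 0, 0], "hand": 0}, {"slide": [0, 0, 0], "twist": [0, 0, 0], "hand": 0}])

```text
clock: 15.82
position: [0.5092, 0.1846, 0.1182]
orientation: [-0.695, 0.695, 0.128, -0.129]
contact_force: [-0.6, -0.9, -0.6]
width: 0.009
```

Run:
```python
from h import *
s=r.read_state();print(s['clock'],np.round(s['position'],4),np.round(s['contact_force'],1))
c=cam('scene');a,b=map(int,px(c,[.51,.1845,.06]))
A=cv2.resize(c['img'][b-45:b+35,a-40:a+40],None,fx=5,fy=5,interpolation=cv2.INTER_CUBIC)
c=cam('top');a,b=map(int,px(c,[.51,.1845,.06]))
B=cv2.resize(c['img'][b-40:b+40,a-40:a+40],None,fx=5,fy=5,interpolation=cv2.INTER_CUBIC)
save(c,'s7.png',np.hstack([A,B]))
```

```text
15.8167 [0.5092 0.1846 0.1182] [-0.6 -0.9 -0.6]
```

View pics/s7.png

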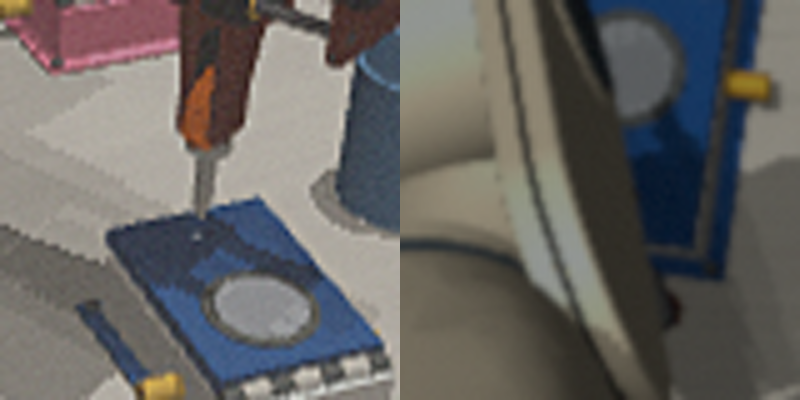

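The pin tip (crop px 200,215) is right over the lid hole (195,237), upright. I'll lower it while watching the force.

Emit:
move_arm(commands=[{"slide": [0, 5, 0], "twist": [0, 0, 0], "hand": 0}, {"slide": [0, 4, 0], "twist": [0, 0, 0], "hand": 0}, {"slide": [0, 3, 0], "twist": [0, 0, 0], "hand": 0}, {"slide": [0, 3, 0], "twist": [0, 0, 0], "hand": 0}, {"slide": [0, 0, 0], "twist": [0, 0, 0], "hand": 0}, {"slide": [0, 0, 0], "twist": [0, 0, 0], "hand": 0}])

```text
clock: 16.42
position: [0.5097, 0.1849, 0.1039]
orientation: [-0.695, 0.695, 0.129, -0.129]
contact_force: [-0.1, -0.1, -0.4]
width: 0.0084
```

Emit:
move_arm(commands=[{"slide": [0, 3, 0], "twist": [0, 0, 0], "hand": 0}, {"slide": [0, 3, 0], "twist": [0, 0, 0], "hand": 0}, {"slide": [0, 3, 0], "twist": [0, 0, 0], "hand": 0}, {"slide": [0, 3, 0], "twist": [0, 0, 0], "hand": 0}, {"slide": [0, 0, 0], "twist": [0, 0, 0], "hand": 0}])

```text
clock: 16.83
position: [0.5095, 0.1848, 0.0915]
orientation: [-0.695, 0.695, 0.128, -0.129]
contact_force: [0.6, -0.8, -0.8]
width: 0.0088
```

Run:
```python
from h import *
s=r.read_state();print(s['clock'],np.round(s['position'],4),np.round(s['contact_force'],2),np.round(s['wrist_torque'],2))
```

```text
16.8333 [0.5095 0.1848 0.0915] [ 0.56 -0.84 -0.79] [-0.1   0.03  0.02]
```

Emit:
move_arm(commands=[{"slide": [0, 3, 0], "twist": [0, 0, 0], "hand": 0}, {"slide": [0, 3, 0], "twist": [0, 0, 0], "hand": 0}, {"slide": [0, 3, 0], "twist": [0, 0, 0], "hand": 0}, {"slide": [0, 3, 0], "twist": [0, 0, 0], "hand": 0}, {"slide": [0, 0, 0], "twist": [0, 0, 0], "hand": 0}])

```text
clock: 17.25
position: [0.5096, 0.1849, 0.0795]
orientation: [-0.695, 0.695, 0.128, -0.129]
contact_force: [-0.8, -0.7, -1.3]
width: 0.009
```

Emit:
move_arm(commands=[{"slide": [0, 3, 0], "twist": [0, 0, 0], "hand": 0}, {"slide": [0, 3, 0], "twist": [0, 0, 0], "hand": 0}, {"slide": [0, 2, 0], "twist": [0, 0, 0], "hand": 0}, {"slide": [0, 0, 0], "twist": [0, 0, 0], "hand": 0}])

```text
clock: 17.58
position: [0.5097, 0.1848, 0.0717]
orientation: [-0.695, 0.695, 0.129, -0.129]
contact_force: [-0.5, -1.3, -2.1]
width: 0.0091
```

Emit:
move_arm(commands=[{"slide": [0, 2, 0], "twist": [0, 0, 0], "hand": 0}, {"slide": [0, 2, 0], "twist": [0, 0, 0], "hand": 0}, {"slide": [0, 2, 0], "twist": [0, 0, 0], "hand": 0}, {"slide": [0, 0, 0], "twist": [0, 0, 0], "hand": 0}, {"slide": [0, 0, 0], "twist": [0, 0, 0], "hand": 0}])

```text
clock: 18.0
position: [0.5095, 0.1849, 0.066]
orientation: [0.695, -0.695, -0.128, 0.129]
contact_force: [-2.9, -1.3, 1.8]
width: 0.0087
```

Emit:
move_arm(commands=[{"slide": [0, 1, 0], "twist": [0, 0, 0], "hand": 0}, {"slide": [0, 1, 0], "twist": [0, 0, 0], "hand": 0}, {"slide": [0, 1, 0], "twist": [0, 0, 0], "hand": 0}, {"slide": [0, 0, 0], "twist": [0, 0, 0], "hand": 0}, {"slide": [0, 0, 0], "twist": [0, 0, 0], "hand": 0}])

```text
clock: 18.42
position: [0.5095, 0.1849, 0.0632]
orientation: [0.695, -0.695, -0.128, 0.129]
contact_force: [-5.0, -1.0, 5.4]
width: 0.0085
```

A 5 N side load toward −x has built up, so I'll ease the pin that way and keep pressing.

Emit:
move_arm(commands=[{"slide": [-0.8, 0, 0.3], "twist": [0, 0, 0], "hand": 0}, {"slide": [0, 0.7, 0], "twist": [0, 0, 0], "hand": 0}, {"slide": [0, 0.7, 0], "twist": [0, 0, 0], "hand": 0}, {"slide": [0, 0, 0], "twist": [0, 0, 0], "hand": 0}, {"slide": [0, 0, 0], "twist": [0, 0, 0], "hand": 0}])

```text
clock: 18.83
position: [0.5093, 0.1849, 0.0621]
orientation: [-0.695, 0.695, 0.129, -0.129]
contact_force: [-3.7, -2.5, 5.5]
width: 0.0087
```

Emit:
move_arm(commands=[{"slide": [0, 0.7, 0], "twist": [0, 0, 0], "hand": 0}, {"slide": [0, 0.7, 0], "twist": [0, 0, 0], "hand": 0}, {"slide": [0, 0, 0], "twist": [0, 0, 0], "hand": 0}, {"slide": [0, 0, 0], "twist": [0, 0, 0], "hand": 0}])

```text
clock: 19.17
position: [0.5093, 0.185, 0.0619]
orientation: [0.695, -0.695, -0.129, 0.129]
contact_force: [-7.8, -3.1, 19.6]
width: 0.0087
```

The force jumped to 20 N with no further travel, so the hard stop is reached. I'll check the lid angle and grip.

Run:
```python
from h import *
s=r.read_state();print(s['clock'],np.round(s['position'],4),np.round(s['contact_force'],2))
c=cam('wrist');W=cloud(c)
u=np.array([.989,-.149]);v=np.array([.149,.989]);d=W[...,:2]-np.array([.622,.168]);a=d@u;b=d@v
m=(a<-.01)&(a>-.125)&(abs(b)<.04)&(W[...,2]>.035)&(W[...,2]<.07)
hsv=cv2.cvtColor(c['img'],cv2.COLOR_RGB2HSV);m&=(hsv[...,0]>95)&(hsv[...,0]<130)&(hsv[...,1]>100)
p=W[m];A=np.c_[a[m],b[m],np.ones(m.sum())];k=np.linalg.lstsq(A,p[:,2],rcond=None)[0];print(m.sum(),k,'a range',a[m].min(),a[m].max())
S=cam('scene');x,y=map(int,px(S,[.51,.1845,.06]))
B=cv2.resize(S['img'][y-45:y+45,x-50:x+50],None,fx=4,fy=4,interpolation=cv2.INTER_CUBIC)
w=cv2.resize(c['img'][80:310,210:460],(391,360))
save(c,'f.png',np.hstack([B,w]))
W=cloud(S);d=W[...,:2]-np.array([.622,.168]);a=d@u;b=d@v
hsv=cv2.cvtColor(S['img'],cv2.COLOR_RGB2HSV);m=(a<-.01)&(a>-.125)&(abs(b)<.04)&(W[...,2]>.045)&(W[...,2]<.07)&(hsv[...,0]>95)&(hsv[...,0]<130)&(hsv[...,1]>100)
A=np.c_[a[m],b[m],np.ones(m.sum())];print('scene',m.sum(),np.linalg.lstsq(A,W[m][:,2],rcond=None)[0])
```

```text
19.1667 [0.5093 0.185  0.0619] [-7.79 -3.11 19.62]
6876 [-0.00053295 -0.00165699  0.05167594] a range -0.12499039834313996 -0.010025602384757791
scene 278 [0.00049758 0.00092513 0.05206445]
```

View pics/f.png

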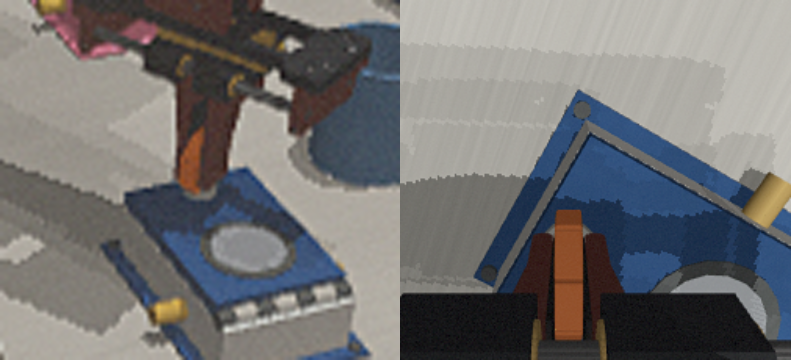

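The lid slope is about 0, with the shoulder on the lid and the fingers clear of it. I'll ease the side load a little and check that the push holds over a second.

Emit:
move_arm(commands=[{"slide": [-0.5, 0, 0.4], "twist": [0, 0, 0], "hand": 0}, {"slide": [0, 0, 0], "twist": [0, 0, 0], "hand": 0}, {"slide": [0, 0, 0], "twist": [0, 0, 0], "hand": 0}, {"slide": [0, 0, 0], "twist": [0, 0, 0], "hand": 0}, {"slide": [0, 0, 0], "twist": [0, 0, 0], "hand": 0}, {"slide": [0, 0, 0], "twist": [0, 0, 0], "hand": 0}, {"slide": [0, 0, 0], "twist": [0, 0, 0], "hand": 0}, {"slide": [0, 0, 0], "twist": [0, 0, 0], "hand": 0}, {"slide": [0, 0, 0], "twist": [0, 0, 0], "hand": 0}, {"slide": [0, 0, 0], "twist": [0, 0, 0], "hand": 0}, {"slide": [0, 0, 0], "twist": [0, 0, 0], "hand": 0}, {"slide": [0, 0, 0], "twist": [0, 0, 0], "hand": 0}])

```text
clock: 20.27
position: [0.5093, 0.185, 0.0619]
orientation: [-0.695, 0.695, 0.129, -0.128]
contact_force: [-4.4, -4.8, 19.0]
width: 0.0089
```

The push is steady at 19 N, with height and grip width unchanged. Handing in.

```bash
python3 -c "
from rig import r
print(r.hand_in())"
```

```text
the job is handed in; nothing more can be done
None
```

The lid is shut, the pin is seated through it, and I handed the job in at about 20 s with the arm still holding the pin and pressing down.

I pushed the blue lid down with closed fingers first; it sprang back to about 0.055 rad on its ejector, as expected. I then lifted the orange-ringed pin from the green block, put it through the lid hole into the hole below, and pressed until the shoulder met the hard stop.

**Last checks**
- **Lid:** the slope measured about 0 (±0.0005 rad) from both the wrist and scene depth, with its top at about 51.7–52 mm.
- **Push:** about 19 N downward, steady for a second, with height and grip width (8.9 mm) unchanged.
- **Contact:** the fingers looked clear of the lid in the pictures.

**What was off**
- **Side load:** about 6 N remained on the pin at the end; I shifted it slightly to relieve this, but not all of it went.
- **Finger-press reading:** I can't confirm the first press with the fingers took the lid fully shut. It read only about 6 N at 52 mm, not a clear hard stop.
- **Purple pin:** the look-alike, which stood free on its tip, fell over early on while the arm was over 0.3 m away. I didn't touch it, and it stayed on the bench.

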